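# Load a pair of boot heels and the drill plate in the drilling jig

### The job

Load the drilling jig. Set one boot heel in each of the two horseshoe stops, standing flat on the base with its round back snug in the bend and its flat front facing out of the open side; then lower the drill plate over the two upright pins, its tongue pointing to that same open side, until it lies flat on both heels. Let go of everything and leave the sanding block, tape roll and glue jar where they are.

Things in the scene. Friction and masses are not known exactly. Their poses are not given: they have to be found in the camera images.
- jig: drilling jig, fixed to the bench: grey base plate 116 (x) x 204 (y) x 12 mm with two horseshoe stops side by side and two upright pins. Origin: centre of its underside, on the bench. x points to the closed (bend) side of the horseshoes, -x to their open side, z up. The pins stand at x = +44 and -44 mm, y = 0: 12 mm thick, rounded noses, tops 70 mm above the bench, foot collars 19 mm wide
- stop_left (a point): where the centre of a seated heel belongs in the stop on the jig's +y side: jig x = -2, y = +56 mm, 30 mm above the bench (18 mm above the base); axes as the jig's. The stop is a bent 8 mm steel rod, rounded on top, rising 7.5 mm above the base; it leaves about 3 mm round the heel at the back and sides
- stop_right (a point): the same for the stop on the jig's -y side (jig x = -2, y = -56 mm)
- stop_left_front (a point): where the middle of the seated heel's flat front belongs, 32 mm from stop_left to the jig's -x (open) side
- stop_right_front (a point): the same for stop_right
- heel_1_center (a point): first boot heel of brown layers on black rubber, used this way up; D-shaped from above: 64 long, 56 wide, 36 mm tall, 0.12 kg, flat front, parallel sides, half-round back. This is its centre, half-way up; x from flat front to round back, y across the width, z up. Keep fingertips 9 mm or more above its underside to clear the rod of the stop. Both heels are alike
- heel_1_front (a point): middle of the first heel's flat front, half-way up, 32 mm from its centre
- heel_2_center (a point): second boot heel of brown layers on black rubber, used this way up; D-shaped from above: 64 long, 56 wide, 36 mm tall, 0.12 kg, flat front, parallel sides, half-round back. This is its centre, half-way up; x from flat front to round back, y across the width, z up. Keep fingertips 9 mm or more above its underside to clear the rod of the stop. Both heels are alike
- heel_2_front (a point): middle of the second heel's flat front, half-way up, 32 mm from its centre
- plate_grip (a point): bare steel drill plate, 116 (x) x 168 (y) x 8 mm, 0.45 kg, with a dark upright grip bar in the middle of its top: 46 long (x), 14 wide (y), 32 mm tall. This point is the bar's middle, 24 mm above the plate's underside, 16 mm above its upper face; z up. Two 15 mm through holes at x = +44 and -44 mm, y = 0. They fit the pins either way round
- plate_tongue (a point): point over the tongue (40 mm wide, round-ended, sticking out 55 mm from the plate's long -x edge; it tells which way round the plate goes), 100 mm from plate_grip toward the plate's -x, at the same height
- plate_seat (a point): where plate_grip belongs when the plate lies on both heels: over the jig's centre, 72 mm above the bench (the plate's underside 48 mm above the bench)
- tongue_seat (a point): where plate_tongue belongs then: 100 mm from plate_seat toward the jig's -x, at the same height
- sand_block: bystander: sanding block 60 x 90 x 30 mm on the bench, origin at the centre of its underside
- tape_roll: bystander: roll of black tape, 62 mm across, 19 mm high, lying on the bench, origin at the centre of its underside
- glue_jar: bystander: jar with a red cap, 72 mm across, 90 mm high, standing behind the jig, origin at the centre of its underside
- foam_slab: black foam slab 124 (x) x 262 (y) x 26 mm, fixed, on which both heels stand at the start; origin at the centre of its underside, on the bench. A die press 0.43 m tall stands behind it: its red platen begins at world x = 0.56, right of y = -0.15, 140 mm above the bench; carry the heels to the jig round its near side
Things that resemble listed ones, but are neither listed nor needed, are in the scene too. What is shaped like the part that bears heel_1_center but yellow is not meant.

How it is judged (in metres and radians):
On the way, in this order (a step that is already met when the one before it is completed fails the run):
1. both heels have been set in the horseshoe stops, flat fronts to the open side ((((distance between heel_1_center and stop_left below 0.016 m and distance between heel_1_front and stop_left_front below 0.016 m) and (distance between heel_2_center and stop_right below 0.016 m and distance between heel_2_front and stop_right_front below 0.016 m)) or ((distance between heel_2_center and stop_left below 0.016 m and distance between heel_2_front and stop_left_front below 0.016 m) and (distance between heel_1_center and stop_right below 0.016 m and distance between heel_1_front and stop_right_front below 0.016 m)))), for 0.2 s.
2. the drill plate is down over the pins on the heels, tongue to the open side (horizontal distance between plate_grip and plate_seat below 0.005 m and z of plate_grip in the frame of plate_seat between -0.003 and 0.003 m and distance between plate_tongue and tongue_seat below 0.012 m and angle between plate_grip's own z axis and vertical below 0.03 rad), for 0.2 s.
At the end, for the whole second after the job is handed in: A heel in each stop: centre within 7 mm of the stop's point, flat front within 9 mm of its front point, upright to 0.06 rad. Plate on the heels over the pins: grip within 5 mm sideways and 3 mm in height of its seat, tongue within 12 mm of its seat, level to 0.03 rad. All at rest (all of step 2 and (((distance between heel_1_center and stop_left below 0.007 m and distance between heel_1_front and stop_left_front below 0.009 m and angle between heel_1_center's own z axis and vertical below 0.06 rad) and (distance between heel_2_center and stop_right below 0.007 m and distance between heel_2_front and stop_right_front below 0.009 m and angle between heel_2_center's own z axis and vertical below 0.06 rad)) or ((distance between heel_2_center and stop_left below 0.007 m and distance between heel_2_front and stop_left_front below 0.009 m and angle between heel_2_center's own z axis and vertical below 0.06 rad) and (distance between heel_1_center and stop_right below 0.007 m and distance between heel_1_front and stop_right_front below 0.009 m and angle between heel_1_center's own z axis and vertical below 0.06 rad))) and linear speed of each of heel_1, heel_2, plate below 0.02 m/s); the robot touches nothing.
It fails at once if the sand block is moved more than 25 mm (distance of sand_block from where it was at the start of the episode above 0.025 m).
It fails at once if the tape roll is moved more than 25 mm (distance of tape_roll from where it was at the start of the episode above 0.025 m).
It fails at once if the glue jar is moved more than 25 mm (distance of glue_jar from where it was at the start of the episode above 0.025 m).
It also fails if it takes over 72 s, if anything falls off the work surface, if the arm or the gripper's body presses on something with over 40 N, if the wrist force passes 120 N, or if a joint passes its speed limit or range.

### The arm

A 6-joint arm with a two-finger parallel gripper is mounted at the origin on a cart in front of the work surface, level with it; the furniture and walls round the work are solid. World frame = base frame: x ahead of the robot, y to its left, z up, the work surface at z = 0. Lengths are in mm, angles in degrees, forces in N, time in s.
With the tool pointing down it reaches from about 300 to 850 mm from the base axis. Payload 4.2 kg.
Tool frame: the origin (TCP) lies at the very end of the fingers, on their centre line; the grasp point (between the pads) lies 19 mm behind it (env.grasp_offset is the distance from the TCP to the grasp point, in mm); z points along the fingers, y is the line along which they close (so a half turn about z gives the same grasp; the last joint's range is limited). The gripper opens to 91 mm and grips with 3 to 60 N. Pads are 32 mm wide; open, the fingers measure 118 mm over their backs; the gripper's body (76 mm by 178 mm) begins 60 mm behind the grasp point.
Start: joints at [-67.208, 18.312, 89.639, -0, 72.044, -1.146], TCP at [233.312, -525.556, 213.976] pointing down, gripper open.
Joint ranges: [-177.97, 177.97], [-48.28, 115.42], [12.27, 149.76], [-77.06, 257.06], [2.81, 150.46], [-146.56, 146.56]. Speed limits (degrees/s): [147.25, 147.25, 180, 180, 180, 180].

### API

Orientations are given as [roll, pitch, yaw] about the fixed x, y, z axes, in that order (R = Rz(yaw) Ry(pitch) Rx(roll)).
In Python, from workcell import env, eyes gives the robot as it stands.
- The arm moves only by the tool send_rows, never from a script. Its arguments are lists of equal length, an entry for each row: "grip": the opening, from -1 (shut) to 1 (fully open), so that 0 is half open; "xyz": the shift along the world's x, y, z in m, a list of three; "yaw": the turn about the world's z in degrees. A call has 1 to 8 rows; each row is the pose to reach, as a shift and turn from the pose commanded when the call began; what a row does not reach only later rows make up. A row lasts 1/12 s, in which the tool goes at most 41.7 mm and 7.16 degrees, less where a joint would pass 70% of its speed; a pose out of reach is approached as far as the arm can. A call with a gripper value outside its range is refused whole. The fingers move at their own pace and stop on an object; "grip_force" is the grip in N (left out, the last holds). Time passes only in rows, so rows that repeat a pose let the fingers close. It gives the time, the measured TCP pose, the force, the opening and the grip force at its end, in the units of the state.
- env.state(): the state, without advancing time (a new reading comes with each control period).
- eyes.grab_frame(name): name is "scene" or "top"; returns a dict with "frame" (420x560x3 uint8, red, green, blue), "fx", "fy", "cx", "cy" (pixels), "pose" (4x4, takes a point from camera to world coordinates). Camera axes: x right, y down, z forward; pixel columns grow to the right and rows downward; lengths in mm; the calibration is good to about 2 mm. A picture is of the moment at which its call begins. There is no depth.
- env.job_done(): hands the job in; it is judged then, once.
The state is a dict: "time_s": time; "qpos": joint angles; "qvel": joint speeds; "effort": joint torques, N m; "ee_pos": TCP position; "ee_rot": TCP orientation; "force": force on the tool from outside, world axes, zero at the start; "torque": the same for the moment, N m; "gripper_width": finger opening in mm; "gripper_force": force on a finger pad.
Only numpy, scipy, OpenCV 4.12 (cv2) and the standard library are available. Lean on these libraries where they do the work, as an engineer would, in place of code of your own. Each camera call takes 0.05 s, during which the arm holds its last target. There are 200 camera calls.

## Working session

There is one attempt and no reset: what is moved stays moved. The work goes in short steps, Python scripts to look and compute and a tool call to move; the robot and the scene stay as the last step left them, time stands still between calls to the robot, and variables do not carry over. Pictures are saved under pics/ and viewed, at most 10 in all, crops included, and the job is handed in when it is done.

Besides the shell and the picture viewer there is one more tool, called after "Emit:" as a command line: name --pt "numbers of a row" for each row, then --argument value for the rest. send_rows: Moves the arm, as the interface text tells. Its arguments: {"type":"object","properties":{"grip":{"type":"array"},"xyz":{"type":"array"},"yaw":{"type":"array"},"grip_force":{"type":"number"}},"required":["grip","xyz","yaw"]}

```bash
mkdir -p pics; ls
cat > h.py <<'E'
from workcell import env, eyes
import numpy as np, cv2
def grab(n,f):
    d=eyes.grab_frame(n); cv2.imwrite(f,d["frame"][:,:,::-1]); np.savez(f+'.npz',**{k:v for k,v in d.items()}); return d
def ray(f,uv,z):
    d=np.load(f+'.npz'); P=d['pose']; u,v=uv
    r=P[:3,:3]@np.array([(u-d['cx'])/d['fx'],(v-d['cy'])/d['fy'],1]); o=P[:3,3]
    return (o+r*(z-o[2])/r[2]).round(1)
def proj(f,p):
    d=np.load(f+'.npz'); P=d['pose']; c=P[:3,:3].T@(np.array(p)-P[:3,3])
    return (c[:2]/c[2]*[d['fx'],d['fy']]+[d['cx'],d['cy']]).round(1)
def crop(f,o,x,y,w,h,s):
    im=cv2.imread(f)[y:y+h,x:x+w]; cv2.imwrite(o,cv2.resize(im,None,fx=s,fy=s,interpolation=cv2.INTER_CUBIC))
E
python3 - <<'E'
from h import *
for n in("top","scene"):
    d=grab(n,f"pics/{n}0.png"); print(n,d['pose'].round(2),d['fx'])
print(env.state())
a=cv2.imread("pics/top0.png");cv2.imwrite("pics/top0b.png",cv2.resize(a,(800,600),interpolation=cv2.INTER_CUBIC))
a=cv2.imread("pics/scene0.png");cv2.imwrite("pics/scene0b.png",cv2.resize(a,(800,600),interpolation=cv2.INTER_CUBIC))
E
```

```text
pics
top [[-1.00000e-02 -9.90000e-01  1.00000e-01  4.10430e+02]
 [-1.00000e+00  1.00000e-02 -2.00000e-02 -1.14250e+02]
 [ 2.00000e-02 -1.00000e-01 -9.90000e-01  1.62584e+03]
 [ 0.00000e+00  0.00000e+00  0.00000e+00  1.00000e+00]] 497.6948252628794
scene [[-4.30000e-01 -6.50000e-01  6.30000e-01 -4.44210e+02]
 [-9.00000e-01  2.90000e-01 -3.20000e-01  3.93420e+02]
 [ 2.00000e-02 -7.00000e-01 -7.10000e-01  1.19321e+03]
 [ 0.00000e+00  0.00000e+00  0.00000e+00  1.00000e+00]] 499.08309928791175
{'time_s': 0.1, 'qpos': array([-6.72093233e+01,  1.83479338e+01,  8.96988798e+01, -1.09795316e-04,
        7.20436036e+01, -1.14424506e+00]), 'qvel': array([-0.04634705, -0.07638474, -0.26471494, -0.00409279,  0.02869698,
       -0.01592336]), 'effort': array([-3.59355579e-05, -4.13333774e+01, -2.32508916e+01,  7.28027313e-02,
        4.21166746e-02, -5.83503993e-05]), 'ee_pos': array([ 233.11962466, -525.13623957,  213.20842877]), 'ee_rot': array([-1.79909599e+02, -1.70121454e-03,  2.39349544e+01]), 'force': array([ 0.21688434, -0.5219422 , -0.0911008 ]), 'torque': array([-0.01023544,  0.00840049, -0.01631315]), 'gripper_force': 0.0, 'gripper_width': 90.95498197587055}
```

View pics/top0b.png

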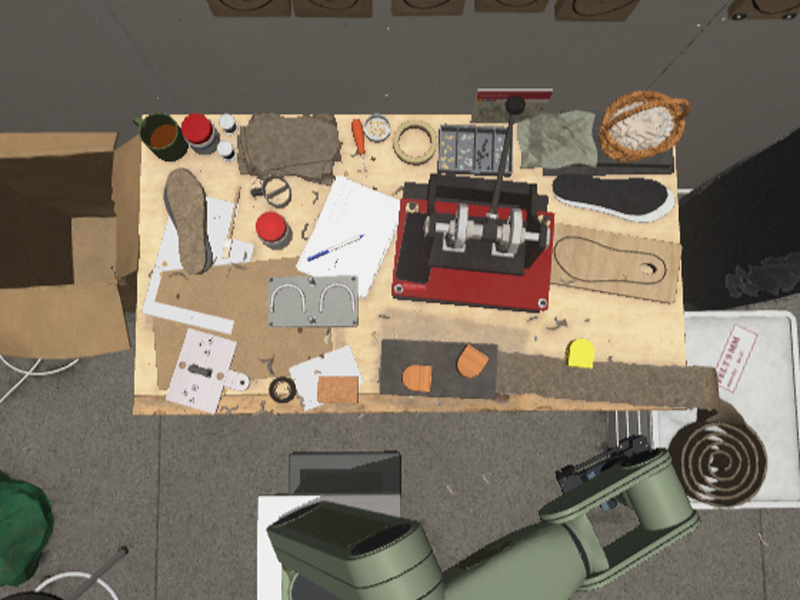

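View pics/scene0b.png

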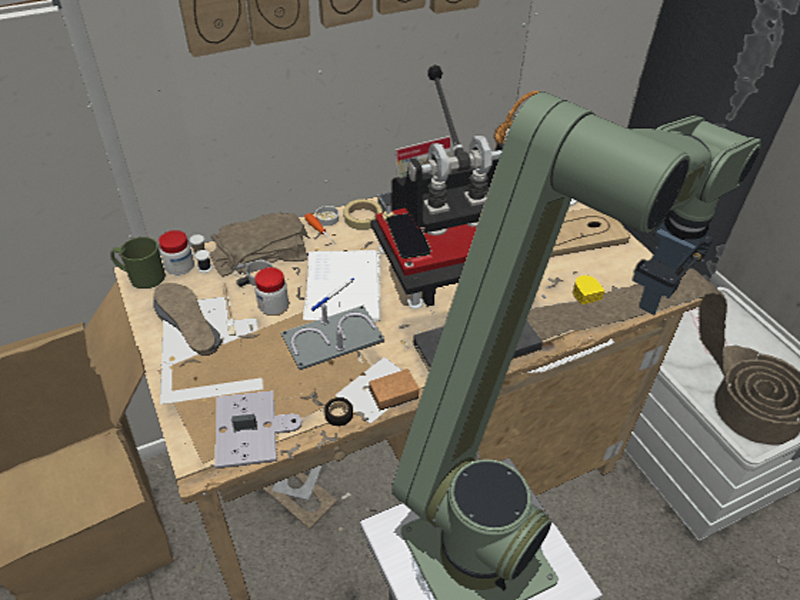

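The top view shows the jig at about (313,302), the heels at (418,377) and (473,361) on the foam, and the plate at (203,370) with its tongue to the right. I'll enlarge these next.

Run:
```python
from h import *
f="pics/top0.png"
im=cv2.imread(f)
def c(x,y,w,h,s): return cv2.resize(im[y:y+h,x:x+w],(w*s,h*s),interpolation=cv2.INTER_CUBIC)
A=np.zeros((600,800,3),np.uint8)
A[:300,:400]=c(184,186,80,60,5)   # jig
A[:300,400:]=c(270,232,80,60,5)   # heels
A[300:,:400]=c(112,230,80,60,5)   # plate
A[300:,400:]=c(184,245,80,60,5)   # tape/block
cv2.imwrite("pics/m.png",A)
```

```text
(no output)
```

View pics/m.png

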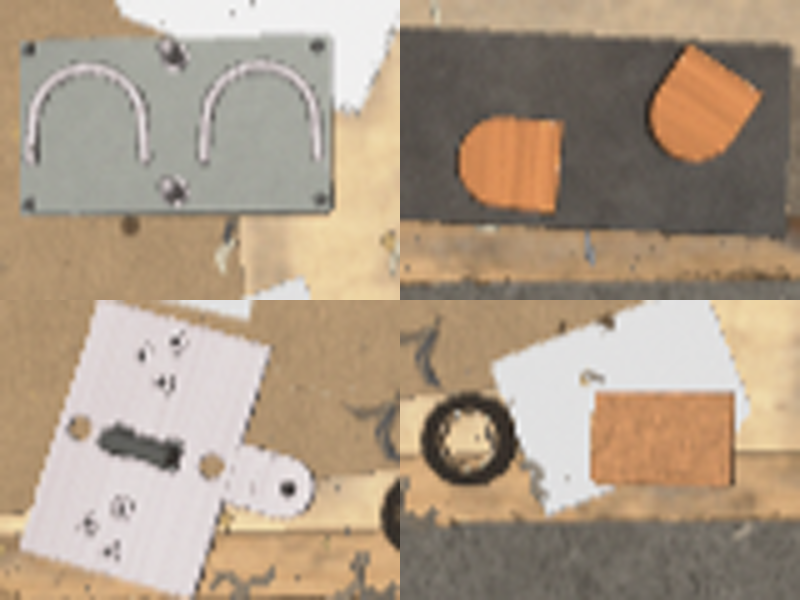

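```bash
cat > m.py <<'E'
from h import *
f="pics/top0.png"; im=cv2.imread(f)
n=lambda u,v,ox,oy:((u+.5)/5-.5+ox,(v+.5)/5-.5+oy)
print("jig corners TL TR BR BL"); J=[ray(f,n(u,v,184,186),12) for u,v in[(22,38),(332,36),(333,212),(22,212)]]
print(J,np.mean(J,0)); 
print("pins",[ray(f,n(u,v,184,186),65) for u,v in[(172,51),(174,188)]])
print("plate corners",P:=[ray(f,n(u,v-300,112,230),8) for u,v in[(97,302),(270,346),(193,597),(21,548)]],np.mean(P,0))
print("holes",[ray(f,n(u,v-300,112,230),8) for u,v in[(79,428),(212,466)]],"bar",[ray(f,n(u,v-300,112,230),40) for u,v in[(100,437),(180,460)]],"tongue end",ray(f,n(314,491-300,112,230),8))
print("tape",ray(f,n(69,440-300,184,245),19),"block",ray(f,n(664,438-300,184,245)and n(264,138,184,245),30))
hsv=cv2.cvtColor(cv2.resize(im[232:292,270:350],(800,600),interpolation=cv2.INTER_CUBIC),cv2.COLOR_BGR2HSV)
m=cv2.inRange(hsv,(5,110,90),(22,255,255))
for c in cv2.findContours(m,0,1)[0]:
    if cv2.contourArea(c)<8000: continue
    W=np.float32([ray(f,((u+.5)/10-.5+270,(v+.5)/10-.5+232),62)[:2] for u,v in c[:,0]])
    r=cv2.minAreaRect(W); M=cv2.moments(W); print("heel",r,"centroid",M['m10']/M['m00'],M['m01']/M['m00'],cv2.contourArea(W),"ideal",56*36+np.pi*28**2/2)
print("foam",[ray(f,n(u,v,270,232),26) for u,v in[(390,45),(388,235)]])
E
python3 m.py
```

```text
jig corners TL TR BR BL
[array([639. , 135.6,  12. ]), array([639.2, -66.3,  12. ]), array([523.9, -66.6,  12. ]), array([525.3, 134.5,  12. ])] [581.85  34.3   12.  ]
pins [array([622.7,  33. ,  65. ]), array([535.9,  31.4,  65. ])]
plate corners [array([520.4, 318.7,   8. ]), array([491.1, 206.9,   8. ]), array([331. , 253.6,   8. ]), array([363.1, 363.6,   8. ])] [426.4 285.7   8. ]
holes [array([439.3, 328.5,   8. ]), array([414.2, 242.9,   8. ])] bar [array([432.9, 306.4,  40. ]), array([418.1, 256. ,  40. ])] tongue end [397.7 177.4   8. ]
tape [381.9 102.1  19. ] block [382.2 -22.9  30. ]
heel ((406.07220458984375, -196.25955200195312), (64.8389892578125, 58.391056060791016), 83.5711898803711) centroid 405.92046481892936 -198.58742674998578 3268.4252082821913 ideal 3247.504320207199
heel ((437.7250671386719, -315.03271484375), (58.23170852661133, 66.00416564941406), 55.37574005126953) centroid 439.98277377195586 -316.8171157681955 3329.0050753797404 ideal 3247.504320207199
foam [array([ 480. , -380.6,   26. ]), array([ 358.6, -376.4,   26. ])]
```

Sizes and heights agree with the ones given, so the readings look right:

| Item | Position (mm) | Angle |
|---|---|---|
| Heel A | (406, -196) | 85° |
| Heel B | (438, -315) | 144.5° |
| Plate | (426.5, 285.5) | 74° |
| Jig | about (580.5, 33) | 0° |

I'll go to heel B first.

Emit:
send_rows --grip '[1, 1, 1, 1, 1, 1, 1, 1]' --pt "0.03 0.03 -0.01" --pt "0.06 0.06 -0.02" --pt "0.09 0.09 -0.03" --pt "0.12 0.12 -0.04" --pt "0.15 0.15 -0.06" --pt "0.18 0.18 -0.08" --pt "0.2 0.2 -0.09" --pt "0.208 0.207 -0.1" --yaw '[7, 14, 21, 28, 35, 42, 49, 56]'

```text
time_s: 0.77
ee_pos: [443.2, -314.9, 112.5]
ee_rot: [-180.0, -0.1, 80.4]
force: [0.5, 0.9, -0.4]
gripper_width: 91.2
gripper_force: 0.0
```

Emit:
send_rows --grip '[1, 1, 1, 1, 1, 1, 1, 1]' --pt "0 0 0" --pt "0 0 0" --pt "0 0 0" --pt "0 0 0" --pt "0 0 0" --pt "0 0 0" --pt "0 0 0" --pt "0 0 0" --yaw '[7, 14, 21, 28, 35, 42, 49, 56]'

```text
time_s: 1.43
ee_pos: [441.1, -318.4, 113.6]
ee_rot: [-180.0, -0.1, 136.3]
force: [-0.6, -0.0, 0.4]
gripper_width: 91.0
gripper_force: 0.0
```

Emit:
send_rows --grip '[1, 1, 1, 1]' --pt "0 0 -0.02" --pt "0 0 -0.03" --pt "0 0 -0.03" --pt "0 0 -0.03" --yaw '[5, 8.5, 8.5, 8.5]'

```text
time_s: 1.77
ee_pos: [440.9, -318.3, 83.4]
ee_rot: [180.0, -0.1, 144.3]
force: [0.8, -0.3, -0.6]
gripper_width: 91.0
gripper_force: 0.0
```

Emit:
send_rows --grip '[1, 1, 1, -1, -1, -1, -1, -1]' --pt "0.001 0 -0.03" --pt "0.001 0 -0.045" --pt "0.001 0 -0.045" --pt "0.001 0 -0.045" --pt "0.001 0 -0.045" --pt "0.001 0 -0.045" --pt "0.001 0 -0.045" --pt "0.001 0 -0.045" --yaw '[0, 0, 0, 0, 0, 0, 0, 0]' --grip_force 35

```text
time_s: 2.43
ee_pos: [442.8, -318.9, 39.9]
ee_rot: [180.0, 0.1, 144.4]
force: [0.3, -0.7, 0.1]
gripper_width: 60.9
gripper_force: 0.0
```

Emit:
send_rows --grip '[-1, -1, -1, -1, -1, -1]' --pt "0 0 0" --pt "0 0 0" --pt "0 0 0" --pt "0 0 0.02" --pt "0 0 0.05" --pt "0 0 0.07" --yaw '[0, 0, 0, 0, 0, 0]'

```text
time_s: 2.93
ee_pos: [442.2, -318.6, 110.1]
ee_rot: [-180.0, -0.0, 144.4]
force: [0.6, 0.1, -0.7]
gripper_width: 55.7
gripper_force: 35.0
```

Emit:
send_rows --grip '[-1, -1, -1, -1, -1, -1, -1, -1]' --pt "-0.01 0.01 0.01" --pt "-0.02 0.03 0.02" --pt "-0.03 0.055 0.02" --pt "-0.045 0.08 0.02" --pt "-0.06 0.105 0.02" --pt "-0.06 0.13 0.02" --pt "-0.06 0.155 0.02" --pt "-0.06 0.18 0.02" --yaw '[-7, -14, -21, -28, -35, -42, -49, -56]'

```text
time_s: 3.6
ee_pos: [381.4, -137.4, 128.7]
ee_rot: [-180.0, -0.0, 88.1]
force: [0.8, -0.0, -1.9]
gripper_width: 55.5
gripper_force: 35.0
```

Emit:
send_rows --grip '[-1, -1, -1, -1, -1, -1, -1, -1]' --pt "0.01 0.02 0" --pt "0.03 0.045 0" --pt "0.055 0.07 0" --pt "0.08 0.09 0" --pt "0.11 0.105 0" --pt "0.14 0.116 0" --pt "0.17 0.116 0" --pt "0.188 0.116 0" --yaw '[-7, -14, -21, -28, -35, -42, -49, -56]'

```text
time_s: 4.27
ee_pos: [573.0, -21.6, 128.3]
ee_rot: [179.9, -0.0, 32.2]
force: [-0.1, 0.5, -1.2]
gripper_width: 56.0
gripper_force: 35.0
```

Emit:
send_rows --grip '[-1, -1, -1, -1, -1, -1, -1]' --pt "0 0 0" --pt "0 0 0" --pt "0 0 -0.005" --pt "0 0 -0.015" --pt "0 0 -0.025" --pt "0 0 -0.025" --pt "0 0 -0.025" --yaw '[-7, -14, -21, -28, -32.4, -32.4, -32.4]'

```text
time_s: 4.85
ee_pos: [569.5, -22.6, 103.1]
ee_rot: [180.0, 0.1, 0.2]
force: [0.3, 0.3, -0.7]
gripper_width: 55.5
gripper_force: 35.0
```

Run:
```python
from h import *
f="pics/top0.png"; im=cv2.imread(f)
b=cv2.resize(im[180:246,180:260],None,fx=10,fy=10,interpolation=cv2.INTER_CUBIC).astype(int)
# grey: greenish neutral
m=((abs(b-np.array([150,158,158])).max(2)<40)&(b.max(2)-b.min(2)<25)).astype(np.uint8)*255
print(b[350,300],b[150,540])
m=cv2.morphologyEx(m,cv2.MORPH_OPEN,np.ones((15,15)))
c=max(cv2.findContours(m,0,1)[0],key=cv2.contourArea)
W=np.float32([ray(f,((u+.5)/10-.5+180,(v+.5)/10-.5+180),12)[:2] for u,v in c[:,0]])
print(cv2.minAreaRect(W))
grab("top","pics/top1.png"); d=grab("scene","pics/scene1.png")
print(proj("pics/scene1.png",[575,-23,80]),proj("pics/top1.png",[575,-23,80]))
A=np.zeros((600,800,3),np.uint8)
a=cv2.imread("pics/scene1.png"); x,y=proj("pics/scene1.png",[580,0,60]).astype(int)
A[:, :]=cv2.resize(a[y-75:y+75,x-110:x+90],(800,600),interpolation=cv2.INTER_CUBIC); print(x-110,y-75)
cv2.imwrite("pics/m1.png",A)
print(env.state()['ee_pos'],env.state()['ee_rot'])
```

```text
[161 169 167] [158 167 165]
((581.6132202148438, 34.34716796875), (115.9739990234375, 203.46038818359375), 0.3106417953968048)
[251. 215.] [235.5 210.2]
133 145
[570.50136    -22.62669395 104.2346093 ] [ 1.79988400e+02 -1.87681835e-02  1.30846296e-01]
```

View pics/m1.png

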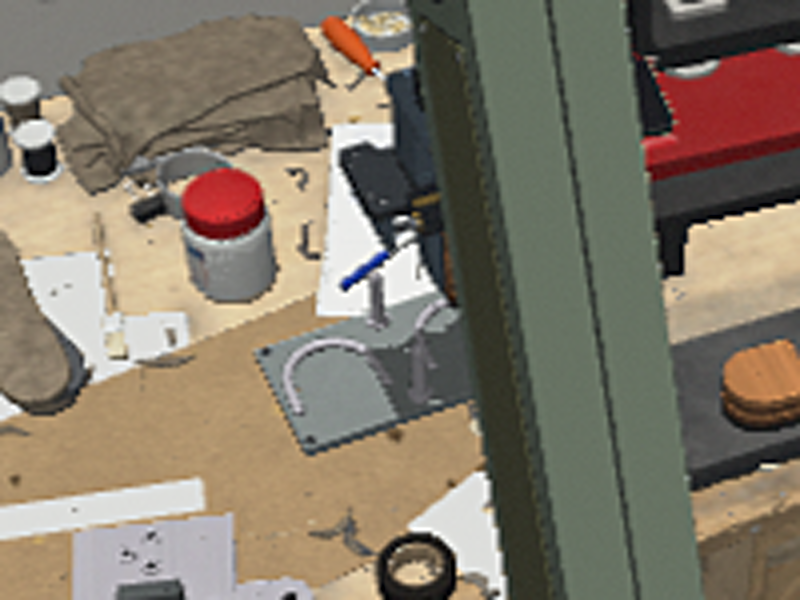

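Scene view: the arm hides the held heel. The jig's free side and the pin tops, at crop (376,277) and (421,337), are clear. The colour fit gives the jig at (581.6, 34.3), yaw 0.3°, size 116 x 203.5, which matches the given size. Next I lower heel B.

Emit:
send_rows --grip '[-1, -1, -1, -1, -1, -1, -1, -1]' --pt "0 0.001 -0.02" --pt "0 0.001 -0.04" --pt "0 0.001 -0.055" --pt "0 0.001 -0.063" --pt "0 0.001 -0.067" --pt "0 0.001 -0.07" --pt "0 0.001 -0.0725" --pt "0 0.001 -0.0725" --yaw '[0, 0, 0, 0, 0, 0, 0, 0]'

```text
time_s: 5.62
ee_pos: [570.7, -21.6, 31.9]
ee_rot: [180.0, -0.1, 0.0]
force: [0.2, 0.2, -2.2]
gripper_width: 55.8
gripper_force: 35.0
```

Emit:
send_rows --grip '[-1, -1, -1, -1]' --pt "0 0 -0.002" --pt "0 0 -0.004" --pt "0 0 -0.006" --pt "0 0 -0.006" --yaw '[0, 0, 0, 0]'

```text
time_s: 5.95
ee_pos: [570.7, -21.6, 25.8]
ee_rot: [180.0, -0.1, 0.0]
force: [0.0, -0.3, 0.1]
gripper_width: 55.6
gripper_force: 35.0
```

Emit:
send_rows --grip '[-1, -1, -1, -1, -1, -1]' --pt "0 0 -0.001" --pt "0.001 0 -0.001" --pt "0.002 0 -0.001" --pt "0.003 0 -0.001" --pt "0.003 0 -0.001" --pt "0.003 0 -0.001" --yaw '[0, 0, 0, 0, 0, 0]'

```text
time_s: 6.45
ee_pos: [571.5, -21.5, 25.7]
ee_rot: [180.0, 0.2, 0.0]
force: [-6.0, 0.9, 10.4]
gripper_width: 55.7
gripper_force: 35.0
```

Emit:
send_rows --grip '[-1, -1, -1]' --pt "0 0 0.0015" --pt "0 0 0.0015" --pt "0 0 0.0015" --yaw '[0, 0, 0]'

```text
time_s: 6.7
ee_pos: [573.5, -21.6, 25.9]
ee_rot: [180.0, -0.0, 0.0]
force: [-0.7, 0.0, -0.9]
gripper_width: 55.7
gripper_force: 35.0
```

Emit:
send_rows --grip '[0.6, 0.6, 0.6, 0.6, 0.6, 0.6, 0.6, 0.6]' --pt "0 0 0" --pt "0 0 0" --pt "0 0 0" --pt "0 0 0.005" --pt "0 0 0.03" --pt "0 0 0.06" --pt "0 0 0.09" --pt "0 0 0.1" --yaw '[0, 0, 0, 0, 0, 0, 0, 0]'

```text
time_s: 7.37
ee_pos: [575.9, -21.7, 130.7]
ee_rot: [180.0, -0.5, 0.0]
force: [0.2, 0.1, -0.1]
gripper_width: 72.9
gripper_force: 0.0
```

Emit:
send_rows --grip '[0.6, 0.6, 0.6, 0.6, 0.8, 1, 1, 1]' --pt "-0.02 -0.01 0" --pt "-0.05 -0.03 0" --pt "-0.08 -0.06 0" --pt "-0.11 -0.09 0" --pt "-0.14 -0.12 0" --pt "-0.155 -0.15 0" --pt "-0.163 -0.175 0" --pt "-0.1675 -0.18 0" --yaw '[7, 14, 21, 28, 35, 42, 49, 56]'

```text
time_s: 8.03
ee_pos: [404.2, -204.5, 126.0]
ee_rot: [179.9, 0.1, 54.0]
force: [0.4, -0.5, -0.0]
gripper_width: 90.9
gripper_force: 0.0
```

Emit:
send_rows --grip '[1, 1, 1, 1, 1, 1]' --pt "0 0 0" --pt "0 0 0" --pt "0 0 -0.02" --pt "0 0 -0.04" --pt "0 0 -0.045" --pt "0 0 -0.045" --yaw '[7, 14, 21, 28, 29, 29]'

```text
time_s: 8.53
ee_pos: [404.5, -200.9, 79.6]
ee_rot: [-179.8, -0.1, 82.7]
force: [-0.2, 0.7, -0.1]
gripper_width: 91.2
gripper_force: 0.0
```

Run:
```python
from h import *
f="pics/top2.png"; d=grab("top",f); im=cv2.imread(f); s=env.state(); print(s['ee_pos'],s['ee_rot'])
A=np.zeros((600,800,3),np.uint8)
A[:, :]=cv2.resize(im[184:259,180:280],(800,600),interpolation=cv2.INTER_CUBIC); cv2.imwrite("pics/m2.png",A)
```

```text
[ 405.49130292 -201.3462879    80.63081033] [-1.79923523e+02 -3.36990890e-02  8.27151449e+01]
```

View pics/m2.png

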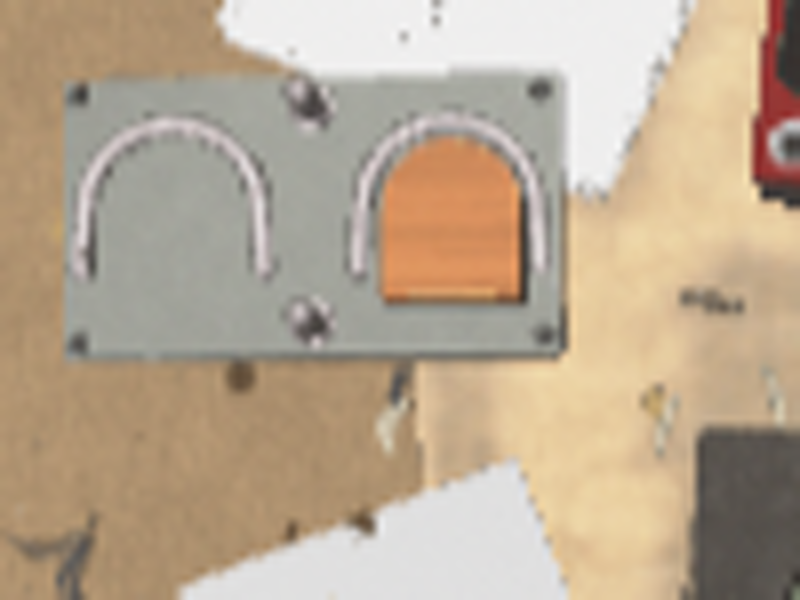

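Top view: heel B sits inside the right stop, outline 382–521 across and 135–292 from back to front, with the front toward the open side. Next I pick up heel A.

Emit:
send_rows --grip '[1, 1, 1, -1, -1, -1, -1, -1]' --pt "0 0 -0.03" --pt "0 0 -0.042" --pt "0 0 -0.042" --pt "0 0 -0.042" --pt "0 0 -0.042" --pt "0 0 -0.042" --pt "0 0 -0.042" --pt "0 0 -0.042" --yaw '[2, 2, 2, 2, 2, 2, 2, 2]'

```text
time_s: 9.25
ee_pos: [406.3, -201.8, 39.7]
ee_rot: [179.9, 0.0, 84.9]
force: [0.2, -0.1, 0.3]
gripper_width: 60.8
gripper_force: 0.0
```

Emit:
send_rows --grip '[-1, -1, -1, -1]' --pt "0 0 0" --pt "0 0 0" --pt "0 0 0" --pt "0 0 0" --yaw '[0, 0, 0, 0]'

```text
time_s: 9.58
ee_pos: [406.3, -201.8, 39.6]
ee_rot: [179.9, 0.0, 84.9]
force: [-0.9, -0.2, 5.5]
gripper_width: 55.8
gripper_force: 35.0
```

Run:
```python
from h import *
f="pics/top2.png"; s=env.state(); print(s['ee_pos'],s['ee_rot'],s['gripper_width'])
n=lambda u,v:((u+.5)/8-.5+180,(v+.5)/8-.5+184)
print("sides",ray(f,n(382,230),48),ray(f,n(521,230),48),"back",ray(f,n(451,135),48),"front",ray(f,n(451,291),48))
print("rod R inner at z16", ray(f,n(367,230),16),ray(f,n(531,230),16),"outer",ray(f,n(352,250),16),ray(f,n(547,250),16),"back outer",ray(f,n(451,112),16))
print("rod L outer",ray(f,n(78,250),16),ray(f,n(271,250),16),"back outer",ray(f,n(173,117),16))
print("scene pins model",proj("pics/scene1.png",[625.6,34.5,70]),proj("pics/scene1.png",[537.6,34.1,70]),"seen ~(227,214)(238,229)")
```

```text
[ 406.31681777 -201.76141028   39.58240512] [1.79921159e+02 2.45881656e-02 8.48554636e+01] 55.77284498403978
sides [571.8   4.9  48. ] [571.5 -50.3  48. ] back [609.7 -22.5  48. ] front [547.3 -22.5  48. ]
rod R inner at z16 [575.2  13.4  16. ] [574.7 -53.1  16. ] outer [567.   19.4  16. ] [566.5 -59.5  16. ] back outer [623.2 -20.7  16. ]
rod L outer [567.8 130.1  16. ] [567.3  52.2  16. ] back outer [621.8  92.1  16. ]
scene pins model [228.1 212.3] [238.8 230.7] seen ~(227,214)(238,229)
```

Emit:
send_rows --grip '[-1, -1, -1, -1, -1, -1, -1, -1]' --pt "0 0 0.02" --pt "0 0 0.05" --pt "0 0.01 0.08" --pt "0.01 0.03 0.09" --pt "0.025 0.06 0.09" --pt "0.04 0.09 0.09" --pt "0.055 0.12 0.09" --pt "0.07 0.15 0.09" --yaw '[0, 0, -5, -12, -19, -26, -33, -40]'

```text
time_s: 10.25
ee_pos: [474.5, -53.2, 128.8]
ee_rot: [-180.0, 0.0, 46.5]
force: [0.5, -1.0, -0.7]
gripper_width: 55.4
gripper_force: 35.0
```

Emit:
send_rows --grip '[-1, -1, -1, -1, -1, -1, -1, -1]' --pt "0.018 0.03 0" --pt "0.036 0.06 0" --pt "0.054 0.09 0" --pt "0.072 0.115 0" --pt "0.085 0.135 0" --pt "0.093 0.142 0" --pt "0.0962 0.143 0" --pt "0.0962 0.143 -0.01" --yaw '[-7, -14, -21, -28, -35, -42, -44.6, -44.6]'

```text
time_s: 10.92
ee_pos: [572.5, 89.5, 119.6]
ee_rot: [-180.0, -0.2, 2.3]
force: [0.5, 0.4, -0.3]
gripper_width: 55.5
gripper_force: 35.0
```

Emit:
send_rows --grip '[-1, -1, -1, -1, -1, -1]' --pt "0 0 -0.02" --pt "0 0 -0.045" --pt "0 0 -0.06" --pt "0 0 -0.065" --pt "0 0 -0.065" --pt "0 0 -0.065" --yaw '[0, 0, 0, 0, 0, 0]'

```text
time_s: 11.42
ee_pos: [570.7, 88.3, 54.0]
ee_rot: [180.0, 0.0, 2.2]
force: [0.8, -0.5, -0.4]
gripper_width: 55.8
gripper_force: 35.0
```

Emit:
send_rows --grip '[-1, -1, -1, -1, -1]' --pt "0.002 0.003 -0.005" --pt "0.002 0.003 -0.012" --pt "0.002 0.003 -0.018" --pt "0.002 0.003 -0.021" --pt "0.002 0.003 -0.021" --yaw '[-2, -2, -2, -2, -2]'

```text
time_s: 11.83
ee_pos: [572.1, 91.3, 32.3]
ee_rot: [180.0, 0.1, 0.3]
force: [0.0, -1.3, -1.7]
gripper_width: 56.2
gripper_force: 35.0
```

Emit:
send_rows --grip '[-1, -1, -1, -1, -1]' --pt "0 0 -0.002" --pt "0 0 -0.004" --pt "0 0 -0.006" --pt "0 0 -0.007" --pt "0 0 -0.007" --yaw '[0, 0, 0, 0, 0]'

```text
time_s: 12.25
ee_pos: [572.6, 91.5, 25.8]
ee_rot: [180.0, 0.0, 0.2]
force: [-0.1, 0.9, -1.0]
gripper_width: 55.7
gripper_force: 35.0
```

Emit:
send_rows --grip '[-1, -1, 0.6, 0.6, 0.6, 0.6, 0.6, 0.6]' --pt "0.001 0 0" --pt "0.001 0 0" --pt "0.001 0 0" --pt "0.001 0 0" --pt "0.001 0 0" --pt "0.001 0 0.005" --pt "0.001 0 0.04" --pt "0.001 0 0.07" --yaw '[0, 0, 0, 0, 0, 0, 0, 0]'

```text
time_s: 12.92
ee_pos: [572.8, 91.4, 96.2]
ee_rot: [180.0, 0.2, 0.2]
force: [1.4, -0.3, 0.4]
gripper_width: 72.9
gripper_force: 0.0
```

Emit:
send_rows --grip '[0.6, 0.6, 0.6, 0.6, 0.6, 0.6, 0.6, 0.6]' --pt "0 0 0.02" --pt "-0.02 0.02 0.03" --pt "-0.04 0.045 0.03" --pt "-0.065 0.075 0.03" --pt "-0.09 0.105 0.02" --pt "-0.11 0.14 0.01" --pt "-0.13 0.17 0" --pt "-0.147 0.194 0" --yaw '[0, 7, 14, 21, 28, 35, 42, 49]'

```text
time_s: 13.58
ee_pos: [424.1, 286.7, 94.9]
ee_rot: [-179.9, 0.1, 49.6]
force: [0.5, 0.1, -0.0]
gripper_width: 72.9
gripper_force: 0.0
```

Emit:
send_rows --grip '[0.6, 0.6, 0.6, 0.6, 0.6, 0.6]' --pt "0 0 0" --pt "0 0 -0.01" --pt "0 0 -0.02" --pt "0 0 -0.03" --pt "0 0 -0.03" --pt "0 0 -0.03" --yaw '[7, 14, 21, 25, 25, 25]'

```text
time_s: 14.08
ee_pos: [426.5, 285.5, 66.1]
ee_rot: [-180.0, 0.0, 74.1]
force: [-0.8, -0.0, 0.1]
gripper_width: 73.0
gripper_force: 0.0
```

Run:
```python
from h import *
f="pics/top3.png"; d=grab("top",f); im=cv2.imread(f); s=env.state(); print(s['ee_pos'],s['ee_rot'])
A=np.zeros((600,800,3),np.uint8)
A[:300,:400]=cv2.resize(im[184:244,180:260],(400,300),interpolation=cv2.INTER_CUBIC)
f="pics/scene3.png"; d=grab("scene",f); b=cv2.imread(f)
x,y=proj(f,[426,285,20]).astype(int)
A[:300,400:]=cv2.resize(b[y-60:y,x-20:x+60],(400,300),interpolation=cv2.INTER_CUBIC)
A[300:,:400]=cv2.resize(b[y-30:y+30,x-40:x+40],(400,300),interpolation=cv2.INTER_CUBIC)
A[300:,400:]=cv2.resize(im[225:285,110:190],(400,300),interpolation=cv2.INTER_CUBIC)
print(x,y); cv2.imwrite("pics/m3.png",A)
```

```text
[426.99074143 285.68325145  66.52447988] [ 1.79969157e+02 -3.01174137e-02  7.41199429e+01]
172 296
```

View pics/m3.png

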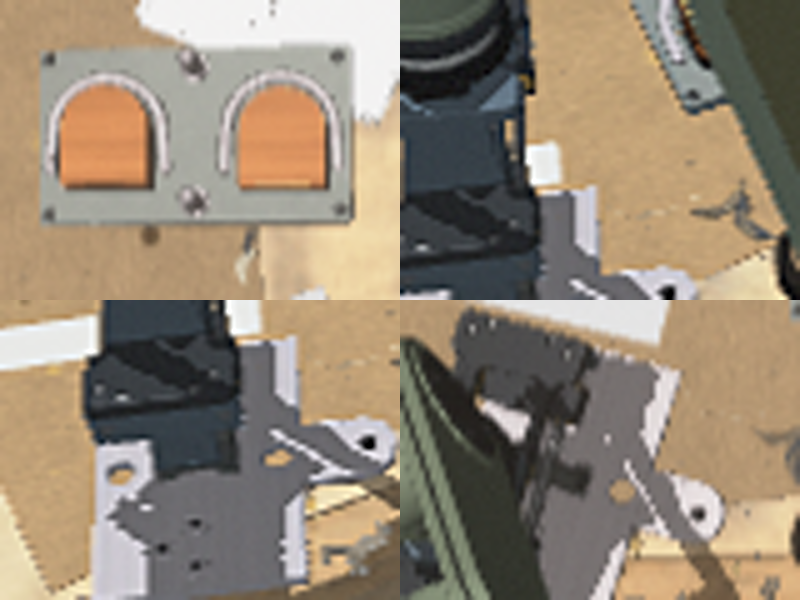

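Both heels stand in their stops with fronts to the open side, and the plate has not moved. Next I grip the bar.

Emit:
send_rows --grip '[0.6, 0.6, 0.6, 0.6, -1, -1, -1, -1]' --pt "0 0 -0.02" --pt "0 0 -0.04" --pt "0 0 -0.053" --pt "0 0 -0.053" --pt "0 0 -0.053" --pt "0 0 -0.053" --pt "0 0 -0.053" --pt "0 0 -0.053" --yaw '[0, 0, 0, 0, 0, 0, 0, 0]' --grip_force 50

```text
time_s: 14.85
ee_pos: [427.4, 286.0, 14.1]
ee_rot: [179.9, -0.1, 74.2]
force: [0.5, -0.1, 0.5]
gripper_width: 49.4
gripper_force: 0.0
```

Emit:
send_rows --grip '[-1, -1, -1, -1, -1, -1, -1, -1]' --pt "0 0 0" --pt "0 0 0" --pt "0 0 0" --pt "0 0 0" --pt "0 0 0" --pt "0 0 0" --pt "0 0 0" --pt "0 0 0" --yaw '[0, 0, 0, 0, 0, 0, 0, 0]'

```text
time_s: 15.52
ee_pos: [427.0, 285.6, 13.1]
ee_rot: [180.0, -0.0, 74.2]
force: [1.0, -0.2, 0.2]
gripper_width: 13.8
gripper_force: 50.0
```

Emit:
send_rows --grip '[-1, -1, -1, -1, -1, -1, -1, -1]' --pt "0 0 0.015" --pt "0 0 0.04" --pt "0 0 0.07" --pt "0 0 0.1" --pt "0.01 -0.02 0.12" --pt "0.03 -0.05 0.12" --pt "0.05 -0.08 0.12" --pt "0.07 -0.11 0.12" --yaw '[0, 0, 0, -3, -8, -14, -20, -26]'

```text
time_s: 16.18
ee_pos: [496.0, 174.3, 132.3]
ee_rot: [-179.9, 0.1, 48.0]
force: [1.1, 0.2, -5.3]
gripper_width: 13.8
gripper_force: 50.0
```

Emit:
send_rows --grip '[-1, -1, -1, -1, -1, -1, -1, -1]' --pt "0.015 -0.025 0" --pt "0.03 -0.05 0" --pt "0.045 -0.075 0" --pt "0.06 -0.1 0" --pt "0.072 -0.12 0" --pt "0.08 -0.133 0" --pt "0.0846 -0.1405 0" --pt "0.0846 -0.1405 0" --yaw '[-6, -12, -18, -24, -30, -36, -42, -47]'

```text
time_s: 16.85
ee_pos: [581.1, 33.1, 131.2]
ee_rot: [180.0, 0.2, 0.8]
force: [-0.4, 0.3, -5.2]
gripper_width: 13.8
gripper_force: 50.0
```

Emit:
send_rows --grip '[-1, -1, -1, -1]' --pt "0 0 -0.01" --pt "0 0 -0.03" --pt "0 0 -0.035" --pt "0 0 -0.035" --yaw '[-1, -1, -1, -1]'

```text
time_s: 17.18
ee_pos: [578.4, 35.3, 94.8]
ee_rot: [180.0, 0.4, 0.3]
force: [-0.7, -0.4, -4.7]
gripper_width: 13.7
gripper_force: 50.0
```

Run:
```python
from h import *
f="pics/top4.png"; d=grab("top",f); im=cv2.imread(f); s=env.state(); print(s['ee_pos'],s['ee_rot'])
A=np.zeros((600,800,3),np.uint8)
A[:, :]=cv2.resize(im[175:250,165:265],(800,600),interpolation=cv2.INTER_CUBIC); cv2.imwrite("pics/m4.png",A)
```

```text
[579.76556615  35.35128661  96.33026558] [179.99234307   0.24535314   0.30372845]
```

View pics/m4.png

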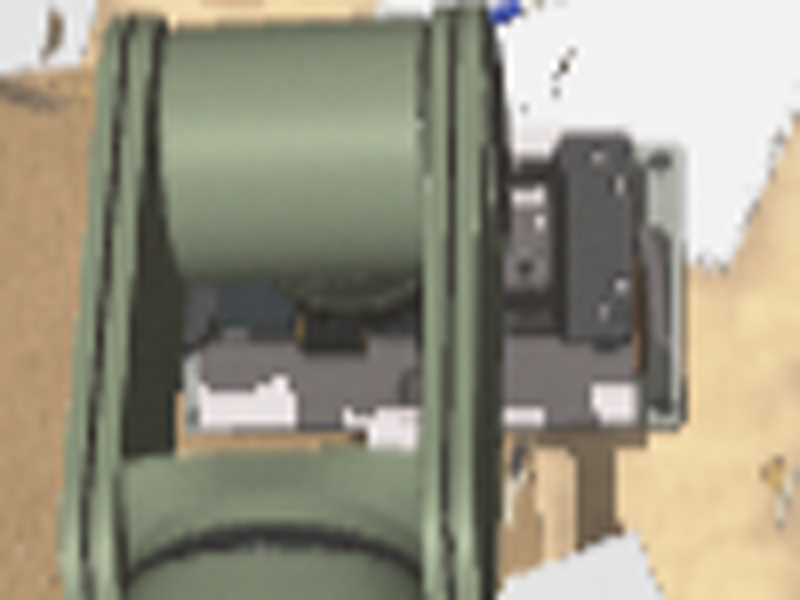

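The view shows the plate under the wrist: front edge at row 425, right edge at column 640, left edge at about column 197. The tongue points toward the robot, which is the open side.

Run:
```python
from h import *
f="pics/top4.png"
n=lambda u,v:((u+.5)/8-.5+165,(v+.5)/8-.5+175)
r=ray(f,n(640,400),91); l=ray(f,n(197,410),91); a=ray(f,n(240,426),91); b=ray(f,n(610,424),91)
print(r,l,(r+l)/2,a,b,"center x",(a+b)[0]/2+58)
s=env.state(); print(s['ee_pos'],s['ee_rot'],s['force'])
```

```text
[529.1 -51.6  91. ] [526.4 118.7  91. ] [527.75  33.55  91.  ] [520.1 102.2  91. ] [519.9 -40.   91. ] center x 578.0
[579.76556615  35.35128661  96.33026558] [179.99234307   0.24535314   0.30372845] [ 1.56436026 -0.71339798 -5.55379706]
```

Emit:
send_rows --grip '[-1, -1]' --pt "0 0 0" --pt "0 0 0" --yaw '[0, 0]'

```text
time_s: 17.4
ee_pos: [581.9, 35.3, 98.7]
ee_rot: [-180.0, -0.1, 0.3]
force: [0.7, -0.2, -4.9]
gripper_width: 13.7
gripper_force: 50.0
```

Emit:
send_rows --grip '[-1, -1, -1, -1, -1, -1]' --pt "0.001 0.0008 -0.007" --pt "0.001 0.0008 -0.013" --pt "0.001 0.0008 -0.016" --pt "0.001 0.0008 -0.018" --pt "0.001 0.0008 -0.02" --pt "0.001 0.0008 -0.02" --yaw '[0, 0, 0, 0, 0, 0]'

```text
time_s: 17.9
ee_pos: [582.0, 35.8, 77.5]
ee_rot: [180.0, 0.1, 0.2]
force: [0.4, -0.1, -6.2]
gripper_width: 13.9
gripper_force: 50.0
```

Emit:
send_rows --grip '[-1, -1, -1]' --pt "0 0 -0.0015" --pt "0 0 -0.003" --pt "0 0 -0.003" --yaw '[0, 0, 0]'

```text
time_s: 18.15
ee_pos: [582.2, 35.8, 74.8]
ee_rot: [180.0, 0.0, 0.2]
force: [-0.7, 0.3, -6.2]
gripper_width: 13.7
gripper_force: 50.0
```

The plate is already past the pin noses with no side force, so I'll lower it the rest of the way.

Emit:
send_rows --grip '[-1, -1, -1, -1, -1, -1, -1, -1]' --pt "0 0 -0.003" --pt "0 0 -0.006" --pt "0 0 -0.009" --pt "0 0 -0.011" --pt "0 0 -0.0125" --pt "0 0 -0.0135" --pt "0 0 -0.0135" --pt "0 0 -0.0135" --yaw '[0, 0, 0, 0, 0, 0, 0, 0]'

```text
time_s: 18.82
ee_pos: [582.3, 35.8, 61.5]
ee_rot: [180.0, -0.0, 0.2]
force: [0.6, -0.2, -6.0]
gripper_width: 13.9
gripper_force: 50.0
```

Next I make contact gently, let go and rise.

Emit:
send_rows --grip '[-1, -1, -1, -1]' --pt "0 0 -0.0005" --pt "0 0 -0.001" --pt "0 0 -0.001" --pt "0 0 -0.001" --yaw '[0, 0, 0, 0]'

```text
time_s: 19.15
ee_pos: [582.5, 35.9, 61.1]
ee_rot: [180.0, -0.0, 0.2]
force: [-1.2, 0.9, -0.7]
gripper_width: 13.5
gripper_force: 50.0
```

Emit:
send_rows --grip '[-0.2, -0.2, -0.2, -0.2, -0.2, -0.2, -0.2, -0.2]' --pt "0 0 0" --pt "0 0 0" --pt "0 0 0" --pt "0 0 0" --pt "0 0 0.01" --pt "0 0 0.03" --pt "0 0 0.06" --pt "0 0 0.09" --yaw '[0, 0, 0, 0, 0, 0, 0, 0]'

```text
time_s: 19.82
ee_pos: [581.8, 35.8, 151.6]
ee_rot: [180.0, 0.1, 0.2]
force: [0.5, 0.4, 0.5]
gripper_width: 36.8
gripper_force: 0.0
```

Emit:
send_rows --grip '[-0.2, -0.2, -0.2, -0.2, -0.2, -0.2, -0.2, -0.2]' --pt "0 0 0.03" --pt "-0.03 0 0.05" --pt "-0.06 0 0.06" --pt "-0.09 0 0.06" --pt "-0.12 0 0.06" --pt "-0.15 0 0.06" --pt "-0.18 0 0.06" --pt "-0.2 0 0.06" --yaw '[0, 0, 0, 0, 0, 0, 0, 0]'

```text
time_s: 20.48
ee_pos: [379.5, 35.8, 211.1]
ee_rot: [180.0, 0.0, 0.2]
force: [0.0, -0.4, 0.9]
gripper_width: 36.5
gripper_force: 0.0
```

Emit:
send_rows --grip '[-0.2, -0.2, -0.2, -0.2, -0.2, -0.2, -0.2, -0.2]' --pt "0 -0.03 0" --pt "0 -0.06 0" --pt "0 -0.09 0" --pt "0 -0.12 0" --pt "0 -0.15 0" --pt "0 -0.18 0" --pt "0 -0.2 0" --pt "0 -0.2 0" --yaw '[0, 0, 0, 0, 0, 0, 0, 0]'

```text
time_s: 21.15
ee_pos: [382.7, -167.3, 211.4]
ee_rot: [179.9, -0.1, 0.0]
force: [0.5, 0.1, 0.3]
gripper_width: 36.5
gripper_force: 0.0
```

Run:
```python
from h import *
f="pics/top5.png"; grab("top",f); im=cv2.imread(f)
g="pics/scene5.png"; grab("scene",g); b=cv2.imread(g); x,y=proj(g,[560,34,40]).astype(int)
A=np.zeros((600,800,3),np.uint8)
A[:, :400]=cv2.resize(im[175:265,195:255],(400,600),interpolation=cv2.INTER_CUBIC)
A[:, 400:]=cv2.resize(b[y-60:y+60,x-40:x+40],(400,600),interpolation=cv2.INTER_CUBIC)
cv2.imwrite("pics/m5.png",A)
for p in ([580,34,40],[480,34,8]): print(proj(f,p))
```

```text
[218.4 210.1]
[219.2 241.8]
```

View pics/m5.png

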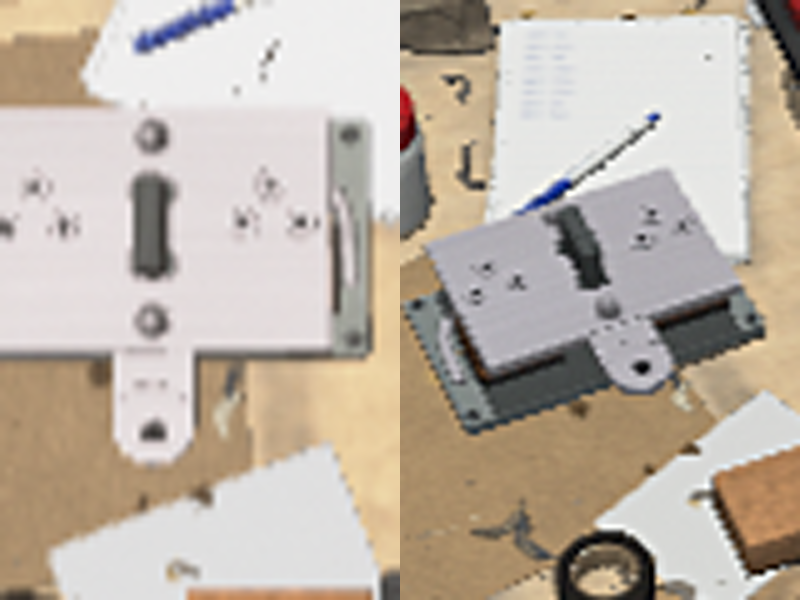

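The plate lies level on the heels with both pin tops through its holes, at (152,135) and (152,320). The tongue is to the open side and the arm is clear, so I'm handing in.

```bash
python3 -c "
from workcell import env
print(env.job_done())"
```

```text
the job is handed in; nothing more can be done
None
```

The jig is loaded and the job handed in at about 21 s: both heels stand in their stops with fronts to the open side, the plate lies flat over both pins with its tongue to the open side, and the arm is clear; hand-in returned no verdict.

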